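# Turn the glazed blue cup to the front of the banding wheel

## Task

Turn the potter's turntable by pushing the black pegs on its rim with a fingertip until the blue cup stands squarely at the front, in line with the red arrow on the board, and leave it at rest there. The glaze is wet: do not touch, lift or upset any of the pots on the turntable, turn it gently so that none slides, and leave the other things on the table where they are.

Things in the scene. Friction and masses are not known exactly. Their poses are not given: they have to be found in the camera images.
- stand: fixed stand: pale wooden board 340 x 210 x 12 mm with a dark iron foot, and a red arrow painted on its front end, pointing at the turntable's axis (it lies 163 to 222 mm from it). Origin on the table under the axis, z up; its -x axis points from the axis to the front, over the arrow. The front is roughly towards the robot, skewed by up to 0.4 rad
- wheel: turning head: bright aluminium disc 250 mm across, underside 76 mm and top 92 mm above the table, with eight black pegs round its rim. Turns both ways without end about its vertical axis; bearing drag is under 1 N at the rim, and it stops almost at once when no longer pushed. Origin on the axis at the disc's underside, z up; x points along one peg; the frame turns with the disc
- peg (a point): outer end of one of the eight alike black finger pegs, the one on the disc's own x axis; the others lie at every 45 degrees from it. Each is a level round bar, 14 mm thick with a round end, sticking straight out from the rim to 158 mm from the axis, centre line 84 mm above the table. Under the pegs it is free down to the board (top 12 mm above the table)
- blue_cup_mid (a point): the BLUE glazed cup, the one to bring to the front: round, open, 56 mm across at its rim, 60 mm high, standing loose on the disc 72 mm from the axis, freshly glazed. The point is its centre, half-way up (30 mm above the disc's top)
- white_cup_mid (a point): a white glazed cup, round, 56 mm across, 60 mm high, standing loose on the disc 72 mm from the axis, freshly glazed. The point is its centre, half-way up (30 mm above the disc's top)
- clay_vase_mid (a point): a small reddish clay vase, round, 54 mm across, 64 mm high, standing loose on the disc 72 mm from the axis, freshly glazed. The point is its centre, half-way up (32 mm above the disc's top)
- green_jar_mid (a point): a small green lidded jar, round, 52 mm across, 58 mm high, standing loose on the disc 72 mm from the axis, freshly glazed. The point is its centre, half-way up (29 mm above the disc's top)
- bottle: yellow drinking bottle, 72 mm across, 250 mm high, standing on the table to the left; origin at the centre of its underside
- bowl: pale clay bowl, 130 mm across, 55 mm high, on the table far left; origin at the centre of its underside
- clay_block: grey block of clay, 110 x 80 x 60 mm, on the table to the right; origin at the centre of its underside
- mug: white mug with a handle, 80 mm across, 90 mm high, on the table to the right; origin at the centre of its underside
There are look-alikes about, which are no part of the job. There is more than one size of the part that bears clay_vase_mid; the job needs the smallest.

How it is judged:
At the end, for the whole second after the job is handed in: The blue cup is on the arrow's side of the axis, its centre within 15 mm to either side of the arrow's line; the turntable is at rest; all four pots stand upright on the disc, within 12 mm of their distance from the axis; other things moved less than 30 mm (x of blue_cup_mid in the frame of stand below -0.05 m and y of blue_cup_mid in the frame of stand between -0.015 and 0.015 m and angular speed of wheel below 0.05 rad/s and angle between each of blue_cup_mid, white_cup_mid, clay_vase_mid, green_jar_mid's own z axis and vertical below 0.1 rad and height (world z) of blue_cup_mid between 0.114 and 0.13 m and horizontal distance between each of blue_cup_mid, white_cup_mid, clay_vase_mid, green_jar_mid and wheel below 0.084 m and height (world z) of white_cup_mid between 0.114 and 0.13 m and height (world z) of clay_vase_mid between 0.116 and 0.132 m and height (world z) of green_jar_mid between 0.113 and 0.129 m and distance of each of bottle, bowl, clay_block, mug from where it was at the start of the episode below 0.03 m); the robot touches nothing.
It fails at once if the robot touches one of the freshly glazed pots (contact force between any of the fingers, the arm and blue_cup above 0.3 N or contact force between any of the fingers, the arm and white_cup above 0.3 N or contact force between any of the fingers, the arm and clay_vase above 0.3 N or contact force between any of the fingers, the arm and green_jar above 0.3 N).
It fails at once if a pot on the turntable is lifted, tipped or falls (height (world z) of any of blue_cup_mid, white_cup_mid above 0.134 m or height (world z) of any of blue_cup_mid, white_cup_mid below 0.11 m or angle between any of blue_cup_mid, white_cup_mid, clay_vase_mid, green_jar_mid's own z axis and vertical above 0.25 rad or height (world z) of clay_vase_mid above 0.136 m or height (world z) of clay_vase_mid below 0.112 m or height (world z) of green_jar_mid above 0.133 m or height (world z) of green_jar_mid below 0.109 m).
It fails at once if a pot slides about on the turntable (more than 12 mm in or out) (horizontal distance between any of blue_cup_mid, white_cup_mid, clay_vase_mid, green_jar_mid and wheel above 0.084 m or horizontal distance between any of blue_cup_mid, white_cup_mid, clay_vase_mid, green_jar_mid and wheel below 0.06 m).
It fails at once if the turntable is spun fast (over 4 rad/s) (angular speed of wheel above 4 rad/s).
It fails at once if something else on the table is pushed away (30 mm) or tipped (distance of any of bottle, bowl, clay_block, mug from where it was at the start of the episode above 0.03 m or angle between any of bottle, bowl, clay_block, mug's own z axis and vertical above 0.3 rad).
It also fails if it takes over 64 s, if anything falls off the work surface, if the arm or the gripper's body presses on something with over 40 N, if the wrist force passes 120 N, or if a joint passes its speed limit or range.

## Robot

A 6-joint arm with a two-finger parallel gripper is mounted at the origin on the work surface. World frame = base frame: x ahead of the robot, y to its left, z up, the work surface at z = 0. Lengths are in m, angles in rad, forces in N, time in s.
With the tool pointing down it reaches from about 0.35 to 0.95 m from the base axis. Payload 17.4 kg.
Tool frame: the origin (TCP) lies at the very end of the fingers, on their centre line; the grasp point (between the pads) lies 19 mm behind it; z points along the fingers, x is the direction in which the jaws open and shut, and the axes are right-handed (so a half turn about z gives the same grasp; the last joint's range is limited). The gripper opens to 93 mm and grips with 3 to 60 N. Pads are 15 mm wide; open, the fingers measure 128 mm over their backs; the gripper's body (75 mm by 188 mm) begins 65 mm behind the grasp point.
Start: joints at [1.134, 0.116, 1.442, -0, 1.584, -0.038], TCP at [0.262, 0.622, 0.194] pointing down, gripper open.
Joint ranges: [-2.83, 2.83], [-0.83, 2.19], [0.07, 2.5], [-1.14, 4.28], [0.01, 3], [-2.97, 2.97]. Speed limits (rad/s): [1.89, 1.89, 2.22, 3.14, 3.14, 3.14].

## Interface

Orientations are given as a 3x3 rotation matrix whose columns are the frame's x, y, z axes.
In Python, from bench import * gives the robot as it stands.
- The arm moves only by the shell command python3 -m crank 'ROWS' [OPENING] [FORCE]. ROWS is JSON, a list of rows, each a list of 2 entries, a list of its own where there are three numbers: the shift along the tool's x, y, z in mm, then the turn about the tool's z in rad. A call has 1 to 12 rows; each row is the pose to reach, as a shift and turn from the pose commanded when the call began, along the tool's axes at that moment; what a row does not reach only later rows make up. A row lasts 1/12 s, in which the tool goes at most 41.7 mm and 7.16 degrees, less where a joint would pass 70% of its speed; a pose out of reach is approached as far as the arm can. A call with a gripper value outside its range is refused whole. OPENING is the opening, from 0 (shut) to 1 (fully open), set as the call begins (- or left out, the last holds). The fingers move at their own pace and stop on an object; FORCE is the grip in N (left out, the last holds). Time passes only in rows, so rows that repeat a pose let the fingers close. It gives the time, the measured TCP pose, the force and the opening at its end, in the units of the state.
- get_obs(): the state, without advancing time (a new reading comes with each control period).
- camera(name): name is "scene" or "top"; returns a dict with "color" (384x512x3 uint8, red, green, blue), "depth" (384x512 float32, m along the optical axis (not along the pixel's ray), 0 where there is no reading), "K" (3x3 intrinsics, pixels), "world_from_camera" (4x4, takes a point from camera to world coordinates). Camera axes: x right, y down, z forward; pixel columns grow to the right and rows downward; lengths in m; the calibration is good to about 2 mm. A picture is of the moment at which its call begins.
- finish_job(): hands the job in, once; it reports no verdict.
The state is a dict: "time_s": time; "joint_positions": joint angles; "joint_velocities": joint speeds; "tau": joint torques, N m; "eef_pos": TCP position; "ee_rot": TCP orientation; "force": force on the tool from outside, world axes, zero at the start; "torque": the same for the moment, N m; "grip_width": finger opening in m.
Only numpy, scipy, OpenCV 4.12 (cv2) and the standard library are available. Lean on these libraries where they do the work, as an engineer would, in place of code of your own. Each camera call takes 0.05 s, during which the arm holds its last target.

## Working session

There is one attempt and no reset: what is moved stays moved. The work goes in short steps, Python scripts to look and compute and a shell command to move; the robot and the scene stay as the last step left them, time stands still between calls to the robot, and variables do not carry over. Pictures are saved under pics/ and viewed, and the job is handed in when it is done.

```bash
mkdir -p pics; ls
python3 - <<'E'
from bench import *
import cv2,numpy as np
o=get_obs();print({k:np.round(v,3).tolist() for k,v in o.items()})
for n in ["scene","top"]:
    c=camera(n);cv2.imwrite(f"pics/{n}0.png",c["color"][:,:,::-1]);print(n,c["K"],np.round(c["world_from_camera"],3))
    np.savez(f"{n}0.npz",**c)
E
```

```text
pics
{'time_s': 0.0, 'joint_positions': [1.134, 0.116, 1.442, 0.0, 1.584, -0.038], 'joint_velocities': [0.0, 0.0, -0.001, 0.001, 0.001, 0.001], 'tau': [0.001, -72.126, -62.261, 0.078, 0.024, -0.0], 'eef_pos': [0.262, 0.622, 0.194], 'ee_rot': [[0.388, 0.922, -0.0], [0.922, -0.388, -0.001], [-0.001, -0.0, -1.0]], 'force': [0.112, -0.691, 0.293], 'torque': [0.009, 0.028, -0.056], 'grip_width': 0.093}
scene [[409.59191571   0.         254.68479973]
 [  0.         409.59191571 195.23374152]
 [  0.           0.           1.        ]] [[-0.06   0.7   -0.711  1.696]
 [ 0.998  0.054 -0.031  0.06 ]
 [ 0.017 -0.712 -0.702  1.214]
 [ 0.     0.     0.     1.   ]]
top [[420.17991213   0.         257.04190446]
 [  0.         420.17991213 189.80004174]
 [  0.           0.           1.        ]] [[ 2.300e-02 -9.950e-01  9.900e-02  4.390e-01]
 [-1.000e+00 -2.300e-02 -1.000e-03 -5.000e-03]
 [ 3.000e-03 -9.900e-02 -9.950e-01  1.377e+00]
 [ 0.000e+00  0.000e+00  0.000e+00  1.000e+00]]
```

View pics/top0.png

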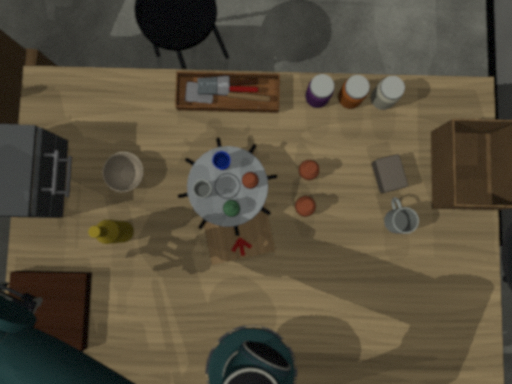

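View pics/scene0.png

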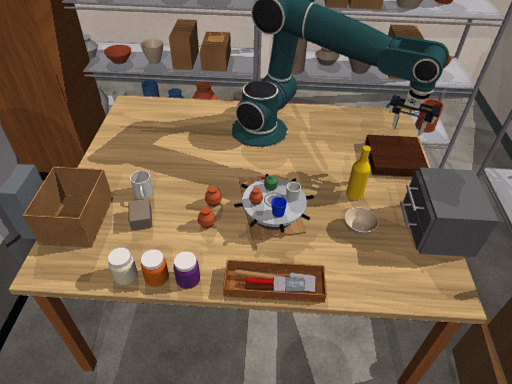

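The top view shows the turntable at about (228,187). The blue cup is at (222,160), at the rear, and the red arrow at (242,245), towards the robot. The green jar is at the front. Next I'll measure these.

```bash
cat > h.py <<'E'
import numpy as np,cv2
def ray(c,uv,z):
    uv=np.atleast_2d(uv).astype(float);K=c["K"];T=c["world_from_camera"]
    d=np.c_[(uv[:,0]-K[0,2])/K[0,0],(uv[:,1]-K[1,2])/K[1,1],np.ones(len(uv))]@T[:3,:3].T
    o=T[:3,3];return (o+d*((z-o[2])/d[:,2])[:,None])[:,:2]
def cloud(c):
    v,u=np.mgrid[:384,:512];d=c["depth"];K=c["K"];T=c["world_from_camera"]
    p=np.dstack([(u-K[0,2])/K[0,0]*d,(v-K[1,2])/K[1,1]*d,d]);return p@T[:3,:3].T+T[:3,3]
def hsv(c): return cv2.cvtColor(c["color"],cv2.COLOR_RGB2HSV)
E
python3 - <<'E'
from h import *
for n in ["top","scene"]:
    c=dict(np.load(n+"0.npz"));P=cloud(c);H=hsv(c);h,s,v=H[...,0],H[...,1],H[...,2]
    roi=(abs(P[...,0]-.45)<.25)&(abs(P[...,1]-.08)<.3)
    # disc top
    m=(abs(P[...,2]-.092)<.008)&(s<60)&roi
    k,l,st,ce=cv2.connectedComponentsWithStats(m.astype(np.uint8))
    i=1+st[1:,4].argmax();ys,xs=np.where(l==i)
    hull=cv2.convexHull(np.c_[xs,ys].astype(np.int32))[:,0]
    w=ray(c,hull,.092);ci=cv2.minEnclosingCircle(w.astype(np.float32));print(n,"disc",ci,np.median(P[...,2][l==i]))
    for nm,mm in dict(blue=(h>100)&(h<130)&(s>120),red=((h<8)|(h>172))&(s>120),green=(h>45)&(h<85)&(s>80)).items():
        k,l,st,ce=cv2.connectedComponentsWithStats((mm&roi).astype(np.uint8))
        for i in range(1,k):
            if st[i,4]>15:
                q=P[l==i];print(nm,st[i],ce[i].round(1),"med",np.median(q,0).round(3),"zmax",np.percentile(q[:,2],98).round(3),q[:,2].min().round(3))
    x0,y0=ci[0]
    r=np.hypot(P[...,0]-x0,P[...,1]-y0)
    big=cv2.resize(c["color"][120:270,150:300] if n=="top" else c["color"][150:250,210:330],None,fx=5,fy=5,interpolation=cv2.INTER_CUBIC)
    big=cv2.convertScaleAbs(big,alpha=1.5)
    cv2.imwrite(f"pics/{n}_big.png",big[:600,:800,::-1])
E
```

```text
top disc ((0.5761293172836304, 0.08188080787658691), 0.1414947658777237) 0.09076787033041123
blue [213 151  17  19 245] [221.3 159.9] med [0.655 0.105 0.108] zmax 0.153 0.089
red [232 238  20  18 166] [240.7 245.4] med [0.395 0.042 0.012] zmax 0.019 0.005
green [224 201  15  15 163] [231.  208.1] med [0.507 0.07  0.138] zmax 0.152 0.131
scene disc ((0.5855143070220947, 0.08524259924888611), 0.13098643720149994) 0.09332648151519918
blue [272 197  15  20 247] [278.5 206. ] med [0.659 0.103 0.136] zmax 0.155 0.091
red [206 190  15  16  72] [212.2 199. ] med [ 0.552 -0.16   0.046] zmax 0.081 0.017
red [251 191   7   9  18] [253.6 194.1] med [0.608 0.007 0.143] zmax 0.16 0.128
red [251 197  11   8  34] [256.6 200.6] med [0.618 0.022 0.122] zmax 0.139 0.101
red [204 217  11  11  34] [208.9 222.9] med [ 0.672 -0.158  0.041] zmax 0.056 0.016
green [265 175  13  15 154] [270.6 182.2] med [0.525 0.07  0.135] zmax 0.149 0.09
```

View pics/top_big.png

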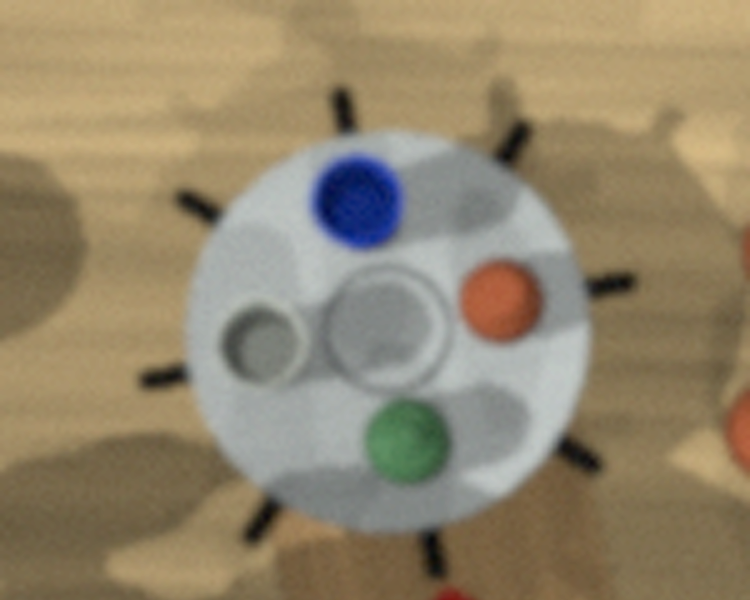

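View pics/scene_big.png

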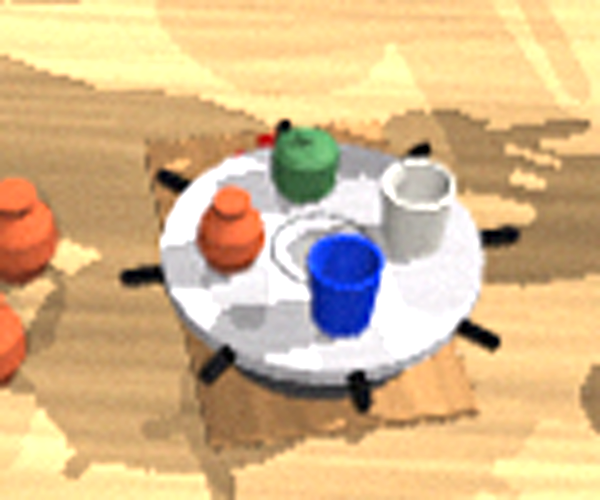

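The zoomed top view shows the pegs clearly. In crop pixels the disc spans x 185-590 and y 130-535, so its centre is at image (227.5,186.5). Next I'll get the axis, pegs and angles.

```bash
cat > meas.py <<'E'
from h import *
from scipy.optimize import least_squares
def meas(c,verbose=True,A=None):
    H=hsv(c);h,s,v=[H[...,i].astype(int) for i in range(3)]
    V,U=np.mgrid[:384,:512]
    W=ray(c,np.c_[U.ravel(),V.ravel()],.084).reshape(384,512,2)
    if A is None: A=np.array([.58,.083])
    r=np.hypot(*(W-A).transpose(2,0,1))
    m=((v<55)&(r>.122)&(r<.17)).astype(np.uint8)
    k,l,st,ce=cv2.connectedComponentsWithStats(m)
    pc=np.array([W[l==i].mean(0) for i in range(1,k) if 10<st[i,4]<120])
    blue=(h>100)&(h<130)&(s>120)&(r<.15)
    b=ray(c,[U[blue].mean(),V[blue].mean()],.122)[0]
    W0=ray(c,np.c_[U.ravel(),V.ravel()],.0125).reshape(384,512,2)
    r0=np.hypot(*(W0-A).transpose(2,0,1))
    red=((h<8)|(h>172))&(s>120)&(r0>.155)&(r0<.235)&(W0[...,0]<A[0]-.1)
    ar=ray(c,[U[red].mean(),V[red].mean()],.0125)[0]
    return pc,b,ar,red.sum()
def rep(c,A):
    pc,b,ar,n=meas(c,A=A)
    an=lambda p:np.degrees(np.arctan2(p[1]-A[1],p[0]-A[0]))
    print("pegs",sorted(np.round([an(p) for p in pc],1)),"blue",an(b).round(1),np.hypot(*(b-A)).round(4),"arrow",an(ar).round(1),np.hypot(*(ar-A)).round(4),"need(ccw+)",((an(ar)-an(b)+180)%360-180).round(1))
if __name__=="__main__":
    c=dict(np.load("top0.npz"));A=None
    for _ in range(3):
        pc,b,ar,n=meas(c,A=A)
        f=least_squares(lambda q:np.hypot(pc[:,0]-q[0],pc[:,1]-q[1])-q[2],[.58,.083,.14]);A=f.x[:2]
        print("axis",f.x.round(4),"res",f.fun.round(4))
    H=hsv(c);P=cloud(c)
    rep(c,A)
    # disc from edge: low-sat bright region
    m=((H[...,1]<50)&(np.hypot(P[...,0]-A[0],P[...,1]-A[1])<.15)&(P[...,2]>.08)).astype(np.uint8)
    ys,xs=np.where(cv2.morphologyEx(m,cv2.MORPH_OPEN,np.ones((5,5)))>0);hu=cv2.convexHull(np.c_[xs,ys].astype(np.int32))[:,0]
    w=ray(c,hu,.092);f=least_squares(lambda q:np.hypot(w[:,0]-q[0],w[:,1]-q[1])-q[2],[.58,.083,.125],loss='soft_l1',f_scale=.002);print("disc",f.x.round(4))
E
python3 meas.py
```

```text
axis [0.5791 0.0872 0.1405] res [ 0.0007 -0.001   0.0001  0.0003  0.0001 -0.     -0.0008  0.0007]
axis [0.5791 0.0873 0.1404] res [ 0.0008 -0.0009  0.0001  0.0001  0.      0.0001 -0.0008  0.0007]
axis [0.5791 0.0873 0.1404] res [ 0.0008 -0.0009  0.0001  0.0001  0.      0.0001 -0.0008  0.0007]
pegs [np.float64(-167.1), np.float64(-122.2), np.float64(-77.1), np.float64(-32.1), np.float64(13.1), np.float64(58.2), np.float64(103.1), np.float64(148.2)] blue 13.4 0.0758 arrow -166.6 0.1901 need(ccw+) -180.0
disc [0.5792 0.0856 0.1243]
```

The axis is at about (0.579, 0.087), and the two circle fits agree to within 2 mm. The pegs are at 13° + n·45°. The blue cup is at 13° and the arrow at -166.6°, so a half turn is needed.

The plan is one counter-clockwise push, front to right to rear, on the front peg (-167°). I'll keep the tool y axis pointing radially outward. First I need the bottle's position for the approach.

```bash
python3 - <<'E'
from h import *
c=dict(np.load("scene0.npz"));P=cloud(c);H=hsv(c)
m=(H[...,0]>20)&(H[...,0]<32)&(H[...,1]>200)&(P[...,2]>.03)&(abs(P[...,1]-.35)<.1)&(abs(P[...,0]-.45)<.15)
q=P[m];print(len(q),np.median(q,0),q.min(0),q.max(0))
E
python3 -m crank '[[[-280,160,0],1.3],[[-280,160,0],1.3],[[-280,160,0],1.3],[[-280,160,0],1.3],[[-280,160,0],1.3],[[-280,160,0],1.3],[[-280,160,0],1.3],[[-280,160,0],1.3],[[-280,160,0],1.3],[[-280,160,0],1.3],[[-280,160,0],1.3],[[-280,160,0],1.3]]' 0 20
```

```text
634 [0.45561545 0.41955659 0.1414161 ] [0.41630849 0.39067399 0.03039197] [0.47246322 0.44945511 0.25475674]
time_s: 1.1
eef_pos: [0.3008, 0.3016, 0.1942]
ee_rot: [[0.991, -0.131, -0.0], [-0.131, -0.991, 0.0], [-0.0, -0.0, -1.0]]
force: [-0.0, 0.5, -0.4]
grip_width: 0.0177
```

```bash
python3 -m crank '[[[40,45,0],0.12],[[80,90,0],0.25],[[120,135,0],0.37],[[158,179,0],0.5],[[158,179,0],0.62],[[158,179,0],0.75],[[158,179,0],0.87],[[158,179,0],1.0],[[158,179,0],1.12],[[158,179,0],1.25],[[158,179,0],1.37],[[158,179,0],1.49]]'; python3 -m crank '[[[0,0,0],0.07],[[0,0,0],0.07],[[0,0,0],0.07]]'
```

```text
time_s: 2.1
eef_pos: [0.4346, 0.1042, 0.1941]
ee_rot: [[-0.051, -0.999, -0.001], [-0.999, 0.051, -0.0], [0.0, 0.001, -1.0]]
force: [0.0, -0.3, -0.2]
grip_width: 0.0007
time_s: 2.35
eef_pos: [0.4346, 0.1043, 0.1942]
ee_rot: [[-0.113, -0.994, -0.0], [-0.994, 0.113, -0.0], [0.0, 0.0, -1.0]]
force: [0.3, 0.6, -0.4]
grip_width: 0.0008
```

Run:
```python
from bench import *
import numpy as np,cv2
o=get_obs();print(o["joint_positions"],o["eef_pos"],o["ee_rot"])
A=np.array([.579,.0868]);d=o["eef_pos"][:2]-A;print(np.hypot(*d),np.degrees(np.arctan2(d[1],d[0])))
for n in ["scene","top"]:
    c=camera(n);cv2.imwrite(f"pics/{n}1.png",c["color"][:,:,::-1])
```

```text
[ 1.78355678e-01 -3.97475978e-01  1.90281333e+00 -2.04666996e-05
  1.63664584e+00  1.86194065e+00] [0.43462081 0.1042539  0.1941548 ] [[-1.12550974e-01 -9.93645879e-01 -3.80725406e-04]
 [-9.93645943e-01  1.12551016e-01 -8.93853797e-05]
 [ 1.31668445e-04  3.68245844e-04 -9.99999924e-01]]
0.14543035613191913 173.10700226133636
```

View pics/scene1.png

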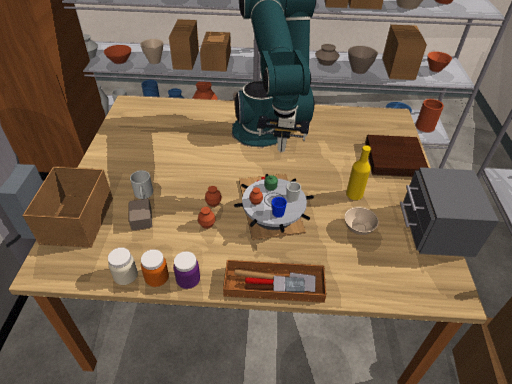

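View pics/top1.png

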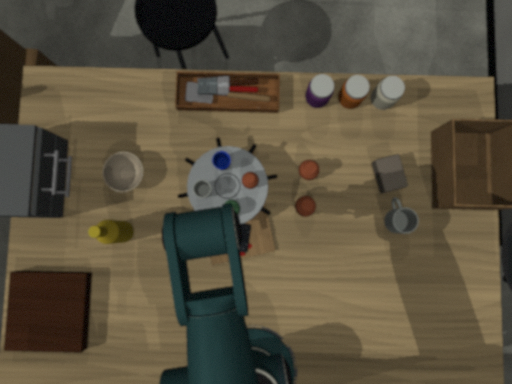

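The scene view shows the closed gripper at (285,135), in front of the disc. The top view shows the wrist overhanging the front of the disc. I'll check how high the arm's underside is before descending.

Run:
```python
from bench import *
from h import *
c=camera("scene");P=cloud(c);H=hsv(c)
m=(P[...,2]>.16)&(P[...,0]>.3)&(np.abs(P[...,1]-.1)<.18)&(P[...,0]<.75)
q=P[m]
for a in np.arange(.16,.6,.03):
    k=q[(q[:,2]>a)&(q[:,2]<a+.03)]
    if len(k)>3: print(round(a,2),len(k),k.min(0).round(3),k.max(0).round(3))
```

```text
0.16 6 [0.591 0.006 0.16 ] [0.606 0.025 0.163]
0.22 44 [0.434 0.087 0.221] [0.45  0.118 0.25 ]
0.25 59 [0.431 0.085 0.251] [0.451 0.119 0.279]
0.28 30 [0.416 0.017 0.28 ] [0.479 0.187 0.309]
0.31 296 [0.4   0.009 0.31 ] [0.486 0.188 0.34 ]
0.34 426 [0.392 0.008 0.34 ] [0.483 0.199 0.37 ]
0.37 105 [0.418 0.072 0.37 ] [0.478 0.145 0.4  ]
0.4 138 [0.435 0.059 0.401] [0.483 0.148 0.43 ]
0.43 194 [0.432 0.058 0.43 ] [0.483 0.147 0.46 ]
0.46 224 [0.31  0.012 0.46 ] [0.486 0.175 0.49 ]
0.49 327 [0.305 0.011 0.49 ] [0.505 0.178 0.52 ]
0.52 705 [0.3  0.01 0.52] [0.502 0.182 0.55 ]
0.55 947 [0.3  0.01 0.55] [0.496 0.175 0.577]
```

The gripper body stays above z 0.16 and the wrist above 0.34 once lowered, so the pots are clear. Descending.

```bash
python3 -m crank '[[[0,0,10],0],[[0,0,30],0],[[0,0,55],0],[[0,0,80],0],[[0,0,100],0],[[0,0,115],0],[[0,0,120],0],[[0,0,120],0]]'
python3 - <<'E'
import numpy as np
r=146
p=np.cumsum([.7,1.7,2.7,3.2,3.3,3.3,3.3,3.3,3.2,2.7,1.7,.9]);print(p[-1])
for a in np.radians(p): print([round(r*np.sin(a),1),round(-r*(1-np.cos(a)),1),0],round(-a,3))
E
```

```text
time_s: 3.17
eef_pos: [0.4339, 0.104, 0.0728]
ee_rot: [[-0.116, -0.993, -0.002], [-0.993, 0.116, -0.0], [0.001, 0.002, -1.0]]
force: [-0.3, 0.5, -0.6]
grip_width: 0.0003
30.0
[np.float64(1.8), np.float64(-0.0), 0] -0.012
[np.float64(6.1), np.float64(-0.1), 0] -0.042
[np.float64(13.0), np.float64(-0.6), 0] -0.089
[np.float64(21.1), np.float64(-1.5), 0] -0.145
[np.float64(29.4), np.float64(-3.0), 0] -0.202
[np.float64(37.5), np.float64(-4.9), 0] -0.26
[np.float64(45.6), np.float64(-7.3), 0] -0.318
[np.float64(53.5), np.float64(-10.2), 0] -0.375
[np.float64(61.0), np.float64(-13.4), 0] -0.431
[np.float64(67.2), np.float64(-16.4), 0] -0.478
[np.float64(71.0), np.float64(-18.4), 0] -0.508
[np.float64(73.0), np.float64(-19.6), 0] -0.524
```

```bash
python3 -m crank '[[[3,0,0],-0.02],[[6,0,0],-0.04],[[9,0,0],-0.06],[[12,0,0],-0.08],[[15,-1,0],-0.10],[[18,-1,0],-0.12],[[21,-2,0],-0.14],[[24,-2,0],-0.16],[[27,-3,0],-0.18],[[30,-3,0],-0.20],[[33,-4,0],-0.22],[[35,-4,0],-0.24]]'
cat > pos.py <<'E'
from bench import *
from meas import *
import sys
o=get_obs();A=np.array([.579,.0868]);d=o["eef_pos"][:2]-A;R=o["ee_rot"]
print("r",np.hypot(*d).round(4),"th",np.degrees(np.arctan2(d[1],d[0])).round(1),"yang",np.degrees(np.arctan2(R[1,1],R[0,1])).round(1),"z",o["eef_pos"][2],"F",o["force"].round(1),"q",o["joint_positions"].round(2))
c=camera("top");cv2.imwrite(f"pics/t{sys.argv[1]}.png",c["color"][:,:,::-1])
try: rep(c,A)
except Exception as e: print(e)
E
python3 pos.py 2
```

```text
time_s: 4.17
eef_pos: [0.4351, 0.0688, 0.0755]
ee_rot: [[0.124, -0.992, 0.001], [-0.992, -0.124, 0.0], [0.0, -0.001, -1.0]]
force: [1.3, 0.1, 1.0]
grip_width: 0.0002
r 0.145 th -172.9 yang -172.9 z 0.07546678915381569 F [1.3 0.1 1. ] q [ 0.1  -0.37  2.07 -0.    1.43  1.55]
pegs [np.float64(-122.2), np.float64(-76.9), np.float64(-31.9), np.float64(13.3), np.float64(58.3), np.float64(103.2)] blue 13.8 0.0758 arrow -166.7 0.2168 need(ccw+) 179.5
```

The finger is just touching the peg, with no force yet. I'll go 4 mm lower for a better overlap and then push in 30° arcs.

```bash
python3 -m crank '[[[2,0,4],-0.012],[[6,0,4],-0.042],[[13,-1,4],-0.089],[[21,-1,4],-0.145],[[29,-3,4],-0.202],[[37,-5,4],-0.260],[[46,-7,4],-0.318],[[53,-10,4],-0.375],[[61,-13,4],-0.431],[[67,-16,4],-0.478],[[71,-18,4],-0.508],[[73,-20,4],-0.524]]';  python3 pos.py 3
```

```text
time_s: 5.22
eef_pos: [0.4636, -0.0015, 0.0703]
ee_rot: [[0.604, -0.797, 0.0], [-0.797, -0.604, -0.0], [0.0, -0.0, -1.0]]
force: [-0.5, 0.4, 0.3]
grip_width: 0.0005
r 0.1453 th -142.6 yang -142.9 z 0.0703496819105538 F [-0.5  0.4  0.3] q [-0.06 -0.3   2.03 -0.    1.41  0.86]
pegs [np.float64(-77.1), np.float64(-31.9), np.float64(13.3), np.float64(58.3), np.float64(103.3), np.float64(148.2), np.float64(175.1)] blue 13.8 0.0756 arrow -163.7 0.2008 need(ccw+) -177.5
```

Run:
```python
from bench import *
import cv2,numpy as np
c=camera("scene");cv2.imwrite("pics/s3.png",cv2.resize(c["color"][110:260,190:350],None,fx=5,fy=4,interpolation=cv2.INTER_CUBIC)[:,:,::-1])
c=camera("top");cv2.imwrite("pics/t3b.png",cv2.resize(c["color"][120:270,150:300],None,fx=4,fy=4,interpolation=cv2.INTER_CUBIC)[:,:,::-1])
```

```text
(no output)
```

View pics/s3.png

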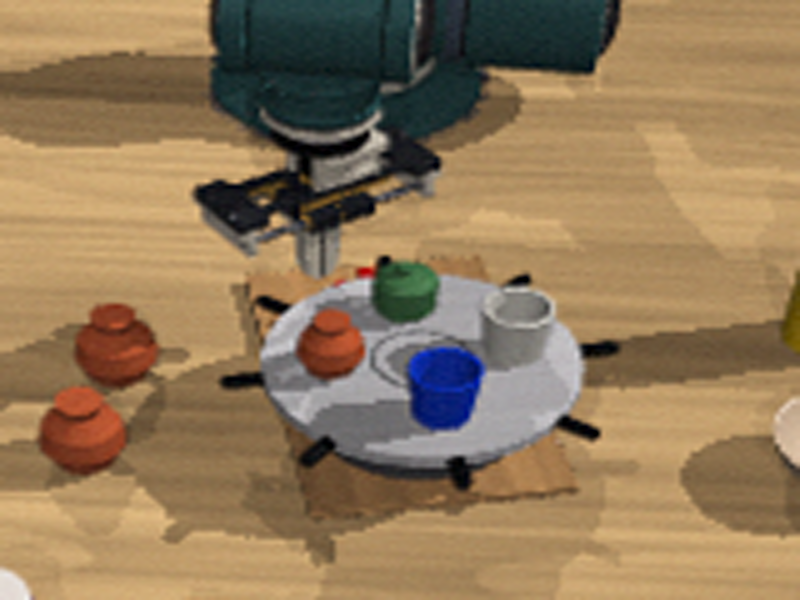

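View pics/t3b.png

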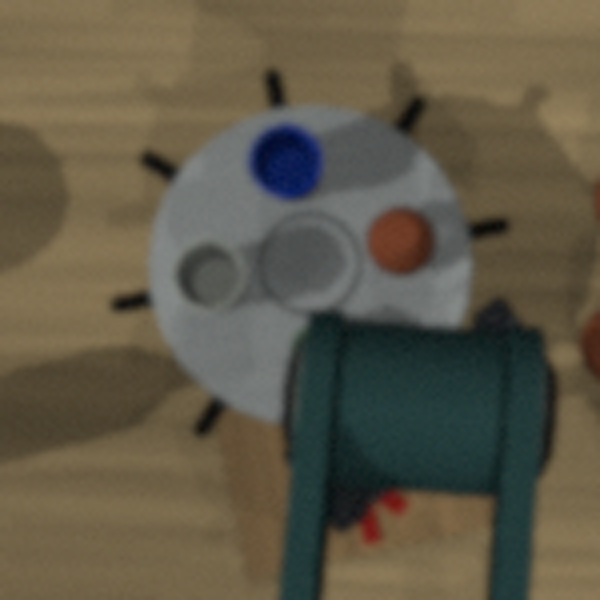

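The wheel has not turned, although the finger is now beyond the peg. I'll check where the fingertip really is against the pegs.

Run:
```python
from bench import *
from h import *
o=get_obs();print(o["eef_pos"])
c=camera("scene");P=cloud(c);K=c["K"];T=c["world_from_camera"]
def proj(p):
    q=T[:3,:3].T@(np.array(p)-T[:3,3]);return (K[0,0]*q[0]/q[2]+K[0,2]).round(1),(K[1,1]*q[1]/q[2]+K[1,2]).round(1),q[2].round(3)
print("tcp proj",proj(o["eef_pos"]))
A=np.array([.579,.0868])
for r in (.146,.158):
  for th in (-167,-122): print(th,proj([A[0]+r*np.cos(np.radians(th)),A[1]+r*np.sin(np.radians(th)),.084]))
for v in range(156,186,2): print(v,[tuple(P[v,u].round(3)) for u in (252,254,256)], c["color"][v,254])
for u,v in [(267,176),(266,175),(244,186),(243,185)]: print(u,v,P[v,u].round(3),c["color"][v,u])
```

```text
[ 0.4633911  -0.00098085  0.07031112]
tcp proj (np.float64(253.2), np.float64(182.4), np.float64(1.682))
-167 (np.float64(266.9), np.float64(176.3), np.float64(1.69))
-122 (np.float64(243.7), np.float64(185.9), np.float64(1.646))
-167 (np.float64(266.4), np.float64(174.4), np.float64(1.698))
-122 (np.float64(241.3), np.float64(184.7), np.float64(1.651))
156 [(np.float64(0.49), np.float64(-0.006), np.float64(0.231)), (np.float64(0.487), np.float64(0.001), np.float64(0.229)), (np.float64(0.478), np.float64(0.009), np.float64(0.223))] [114 106 101]
158 [(np.float64(0.496), np.float64(-0.006), np.float64(0.227)), (np.float64(0.488), np.float64(0.002), np.float64(0.22)), (np.float64(0.488), np.float64(0.009), np.float64(0.22))] [14 17 21]
160 [(np.float64(0.495), np.float64(-0.006), np.float64(0.216)), (np.float64(0.487), np.float64(0.002), np.float64(0.209)), (np.float64(0.484), np.float64(0.009), np.float64(0.207))] [113  82  32]
162 [(np.float64(0.496), np.float64(-0.005), np.float64(0.207)), (np.float64(0.488), np.float64(0.002), np.float64(0.2)), (np.float64(0.488), np.float64(0.01),
[... 1623 characters left out ...]
oat64(0.013)), (np.float64(0.387), np.float64(-0.001), np.float64(0.014)), (np.float64(0.388), np.float64(0.007), np.float64(0.016))] [180 134  81]
182 [(np.float64(0.402), np.float64(-0.009), np.float64(0.016)), (np.float64(0.399), np.float64(-0.001), np.float64(0.013)), (np.float64(0.481), np.float64(0.011), np.float64(0.09))] [156 136 118]
184 [(np.float64(0.503), np.float64(-0.004), np.float64(0.098)), (np.float64(0.497), np.float64(0.004), np.float64(0.093)), (np.float64(0.498), np.float64(0.012), np.float64(0.095))] [166 164 166]
267 176 [0.501 0.055 0.143] [26 49 34]
266 175 [0.436 0.05  0.091] [12 12 14]
244 186 [ 0.508 -0.035  0.089] [6 7 9]
243 185 [ 0.505 -0.04   0.092] [ 4 10 12]
```

The visible fingertip ends at z≈0.095-0.10 while the TCP reads 0.070. With the jaws shut, the fingers end about 26 mm short of the stated TCP, so the finger passed over the peg. I'll check the open-jaw tip in the first picture for comparison.

```bash
python3 - <<'E'
from h import *
c=dict(np.load("scene0.npz"));P=cloud(c)
m=(np.abs(P[...,0]-.262)<.12)&(np.abs(P[...,1]-.622)<.12)&(P[...,2]>.1)&(P[...,2]<.32)
q=P[m]
for a in np.arange(.16,.32,.01):
    k=q[(q[:,2]>a)&(q[:,2]<a+.01)]
    if len(k): print(round(a,2),len(k),k.min(0).round(3),k.max(0).round(3))
E
python3 - <<'E'
from bench import *
import cv2
c=camera("scene");cv2.imwrite("pics/s4.png",cv2.resize(c["color"][140:195,225:285],None,fx=10,fy=10,interpolation=cv2.INTER_NEAREST)[:,:,::-1])
E
```

```text
0.21 1 [0.285 0.665 0.219] [0.285 0.665 0.219]
0.22 11 [0.245 0.564 0.223] [0.292 0.673 0.23 ]
0.23 14 [0.242 0.561 0.23 ] [0.294 0.671 0.239]
0.24 17 [0.245 0.559 0.24 ] [0.294 0.672 0.249]
0.25 20 [0.24 0.56 0.25] [0.299 0.677 0.259]
0.26 21 [0.241 0.559 0.261] [0.296 0.676 0.27 ]
0.27 20 [0.242 0.559 0.271] [0.297 0.674 0.28 ]
0.28 18 [0.242 0.557 0.28 ] [0.299 0.676 0.29 ]
0.29 7 [0.249 0.563 0.29 ] [0.296 0.672 0.297]
0.3 10 [0.257 0.53  0.304] [0.327 0.683 0.31 ]
0.31 72 [0.232 0.528 0.31 ] [0.335 0.687 0.32 ]
```

View pics/s4.png

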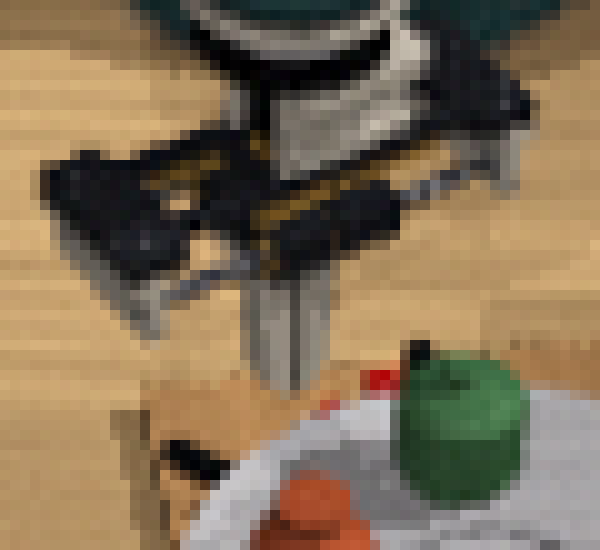

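The same 26 mm offset shows with the jaws open, and the body sits 26 mm higher as well. So the real tip is about TCP + 26 mm. I'll lower the TCP to 0.047, putting the tip at about 0.073. That keeps the body just above the pots, and radially clear of them too. Then a gentle approach to the next peg (-122°).

```bash
python3 -m crank '[[[0,0,4],0],[[0,0,10],0],[[0,0,16],0],[[0,0,21],0],[[0,0,23],0],[[0,0,23],0]]'; python3 -m crank '[[[3,0,0],-0.02],[[6,0,0],-0.04],[[9,0,0],-0.06],[[12,0,0],-0.08],[[15,-1,0],-0.10],[[18,-1,0],-0.12],[[21,-1,0],-0.14],[[24,-2,0],-0.16],[[27,-2,0],-0.18],[[30,-3,0],-0.20],[[33,-4,0],-0.23],[[36,-4,0],-0.25]]';  python3 pos.py 5
```

```text
time_s: 5.97
eef_pos: [0.463, -0.001, 0.0465]
ee_rot: [[0.603, -0.798, -0.001], [-0.798, -0.603, 0.0], [-0.001, 0.001, -1.0]]
force: [0.2, 0.6, 0.3]
grip_width: 0.0007
time_s: 6.97
eef_pos: [0.4885, -0.0275, 0.0473]
ee_rot: [[0.783, -0.622, -0.0], [-0.622, -0.783, 0.0], [-0.0, -0.0, -1.0]]
force: [0.0, 1.0, 0.5]
grip_width: 0.0006
r 0.1458 th -128.4 yang -128.5 z 0.047317553216605544 F [0.  1.  0.5] q [-0.11 -0.22  2.01  0.    1.36  0.56]
pegs [np.float64(-74.8), np.float64(-29.6), np.float64(15.6), np.float64(60.4), np.float64(105.2), np.float64(150.3)] blue 16.0 0.0756 arrow -164.6 0.198 need(ccw+) 179.4
```

The wheel now turns, by about 2.3° so far. I'll continue with 30° arcs.

```bash
python3 -m crank '[[[2,0,0],-0.012],[[6,0,0],-0.042],[[13,-1,0],-0.089],[[21,-1,0],-0.145],[[29,-3,0],-0.202],[[37,-5,0],-0.260],[[46,-7,0],-0.318],[[53,-10,0],-0.375],[[61,-13,0],-0.431],[[67,-16,0],-0.478],[[71,-18,0],-0.508],[[73,-20,0],-0.524]]';  python3 pos.py 6
```

```text
time_s: 8.02
eef_pos: [0.5581, -0.0575, 0.0472]
ee_rot: [[0.989, -0.148, -0.0], [-0.148, -0.989, -0.0], [-0.0, 0.0, -1.0]]
force: [-1.6, -1.0, 0.1]
grip_width: 0.0005
r 0.1458 th -98.2 yang -98.5 z 0.047232142758845276 F [-1.6 -1.   0.1] q [-0.15 -0.05  1.86 -0.    1.34  0.  ]
pegs [np.float64(-179.7), np.float64(-149.9), np.float64(0.8), np.float64(45.7), np.float64(90.5), np.float64(134.7)] blue 45.0 0.0762 arrow -171.2 0.1869 need(ccw+) 143.8
```

```bash
python3 -m crank '[[[2,0,0],-0.012],[[6,0,0],-0.042],[[13,-1,0],-0.089],[[21,-1,0],-0.145],[[29,-3,0],-0.202],[[37,-5,0],-0.260],[[46,-7,0],-0.318],[[53,-10,0],-0.375],[[61,-13,0],-0.431],[[67,-16,0],-0.478],[[71,-18,0],-0.508],[[73,-20,0],-0.524]]';  python3 pos.py 7;  python3 -m crank '[[[2,0,0],-0.012],[[6,0,0],-0.042],[[13,-1,0],-0.089],[[21,-1,0],-0.145],[[29,-3,0],-0.202],[[37,-5,0],-0.260],[[46,-7,0],-0.318],[[53,-10,0],-0.375],[[61,-13,0],-0.431],[[67,-16,0],-0.478],[[71,-18,0],-0.508],[[73,-20,0],-0.524]]';  python3 pos.py 8
python3 - <<'E'
from bench import *
import cv2
c=camera("scene");cv2.imwrite("pics/s8.png",cv2.resize(c["color"][90:260,190:350],None,fx=4,fy=3.5,interpolation=cv2.INTER_CUBIC)[:,:,::-1])
E
```

```text
time_s: 9.07
eef_pos: [0.6332, -0.0483, 0.0473]
ee_rot: [[0.93, 0.367, -0.0], [0.367, -0.93, -0.0], [-0.0, 0.0, -1.0]]
force: [0.6, -1.6, 0.4]
grip_width: 0.0005
r 0.1456 th -68.1 yang -68.5 z 0.0472905206472311 F [ 0.6 -1.6  0.4] q [-0.12  0.11  1.69 -0.    1.34 -0.49]
pegs [np.float64(-22.0), np.float64(-14.2), np.float64(30.6), np.float64(75.6), np.float64(120.4), np.float64(165.3)] blue 74.0 0.0755 arrow -174.6 0.1952 need(ccw+) 111.3
time_s: 10.12
eef_pos: [0.6937, -0.0029, 0.0473]
ee_rot: [[0.622, 0.783, 0.0], [0.783, -0.622, -0.0], [-0.0, 0.0, -1.0]]
force: [0.6, -1.8, -0.8]
grip_width: 0.0005
r 0.1456 th -38.0 yang -38.5 z 0.047314387157654875 F [ 0.6 -1.8 -0.8] q [-0.04  0.23  1.56 -0.    1.36 -0.94]
pegs [np.float64(15.8), np.float64(60.7), np.float64(105.6), np.float64(150.5), np.float64(177.4)] blue 103.5 0.0741 arrow nan nan need(ccw+) nanmeas.py:17: RuntimeWarning: Mean of empty slice.
  ar=ray(c,[U[red].mean(),V[red].mean()],.0125)[0]
  ret = ret.dtype.type(ret / rcount)
```

View pics/s8.png

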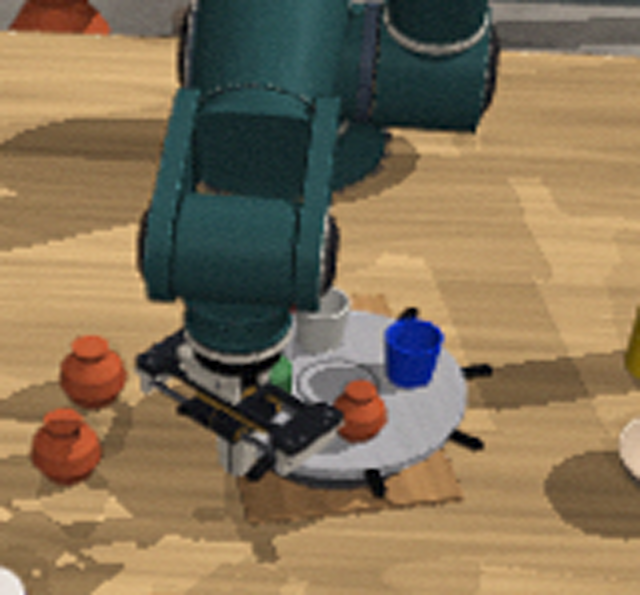

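View pics/t8.png

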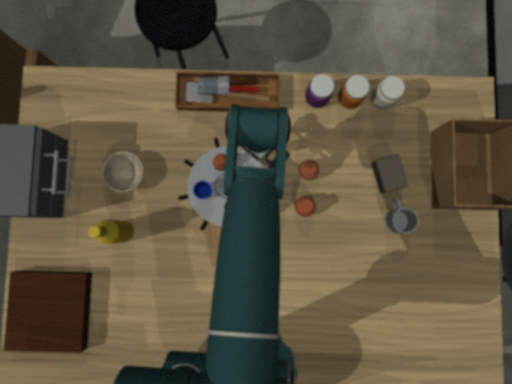

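The views show everything upright and the blue cup on the left at top (203,189). The wheel and gripper keep their relative pose, so clearances stay the same. I'll do two more 30° arcs and then a measured remainder.

```bash
python3 -m crank '[[[2,0,0],-0.012],[[6,0,0],-0.042],[[13,-1,0],-0.089],[[21,-1,0],-0.145],[[29,-3,0],-0.202],[[37,-5,0],-0.260],[[46,-7,0],-0.318],[[53,-10,0],-0.375],[[61,-13,0],-0.431],[[67,-16,0],-0.478],[[71,-18,0],-0.508],[[73,-20,0],-0.524]]';  python3 pos.py 9 2>/dev/null;  python3 -m crank '[[[2,0,0],-0.012],[[6,0,0],-0.042],[[13,-1,0],-0.089],[[21,-1,0],-0.145],[[29,-3,0],-0.202],[[37,-5,0],-0.260],[[46,-7,0],-0.318],[[53,-10,0],-0.375],[[61,-13,0],-0.431],[[67,-16,0],-0.478],[[71,-18,0],-0.508],[[73,-20,0],-0.524]]';  python3 pos.py 10 2>/dev/null
```

```text
time_s: 11.22
eef_pos: [0.7235, 0.0666, 0.0473]
ee_rot: [[0.147, 0.989, 0.0], [0.989, -0.147, -0.0], [-0.0, 0.0, -1.0]]
force: [0.4, -1.2, 0.5]
grip_width: 0.0005
r 0.1459 th -7.9 yang -8.5 z 0.047340464960531785 F [ 0.4 -1.2  0.5] q [ 0.06  0.3   1.47 -0.    1.37 -1.37]
pegs [np.float64(-89.1), np.float64(-40.0), np.float64(-22.3), np.float64(45.8), np.float64(90.8), np.float64(135.3)] blue 122.9 0.0869 arrow nan nan need(ccw+) nan
time_s: 12.27
eef_pos: [0.7144, 0.142, 0.0474]
ee_rot: [[-0.368, 0.93, 0.0], [0.93, 0.368, 0.0], [-0.0, 0.0, -1.0]]
force: [1.0, -0.3, -0.3]
grip_width: 0.0002
r 0.1462 th 22.2 yang 21.6 z 0.04737646818462245 F [ 1.  -0.3 -0.3] q [ 0.16  0.3   1.47  0.    1.37 -1.79]
pegs [np.float64(-149.1), np.float64(-103.6), np.float64(-58.6), np.float64(-6.3)] blue nan nan arrow -163.1 0.1916 need(ccw+) nan
```

View pics/t10.png

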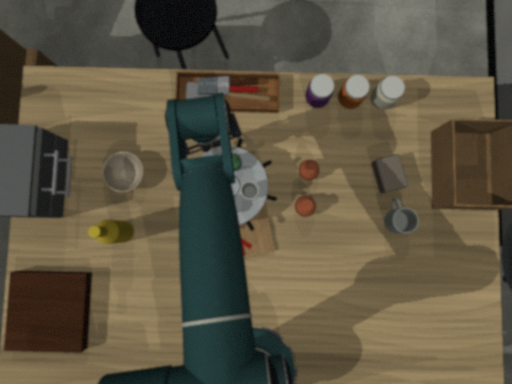

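Peg angles put the turn so far at 153°, so about 27° remains.

```bash
python3 -m crank '[[[2,0,0],-0.012],[[6,0,0],-0.042],[[12,-1,0],-0.084],[[19,-1,0],-0.130],[[27,-2,0],-0.185],[[34,-4,0],-0.235],[[42,-6,0],-0.290],[[49,-9,0],-0.345],[[56,-11,0],-0.395],[[62,-14,0],-0.440],[[66,-16,0],-0.468],[[67,-16,0],-0.480]]';  python3 pos.py 11 2>/dev/null
```

```text
time_s: 13.32
eef_pos: [0.6746, 0.1984, 0.0474]
ee_rot: [[-0.756, 0.654, -0.0], [0.654, 0.756, 0.0], [0.0, 0.0, -1.0]]
force: [-0.6, -0.3, 0.6]
grip_width: 0.0005
r 0.147 th 49.4 yang 49.1 z 0.047422116919445985 F [-0.6 -0.3  0.6] q [ 0.25  0.25  1.53  0.    1.36 -2.18]
pegs [np.float64(-166.3), np.float64(-121.4), np.float64(-76.1), np.float64(-30.9), np.float64(14.3), np.float64(26.1)] blue -167.1 0.0698 arrow -166.7 0.1897 need(ccw+) 0.4
```

The cup is within 0.4° of the arrow line. I'll back off the peg and lift straight up.

```bash
python3 -m crank '[[[-4,0,0],0],[[-10,0,0],0],[[-17,0,0],0],[[-20,0,0],0],[[-20,0,-10],0],[[-20,0,-30],0],[[-20,0,-60],0],[[-20,0,-95],0],[[-20,0,-130],0],[[-20,0,-155],0],[[-20,0,-170],0],[[-20,0,-170],0]]'; python3 -m crank '[[[0,20,0],0],[[0,55,0],0],[[0,90,0],0],[[0,120,0],0],[[0,130,0],0],[[0,130,0],0],[[0,130,0],0]]'; python3 pos.py 12
python3 - <<'E'
from bench import *
from h import *
c=camera("scene");cv2.imwrite("pics/s12.png",c["color"][:,:,::-1])
H=hsv(c);h,s=H[...,0],H[...,1];V,U=np.mgrid[:384,:512]
b=(h>100)&(h<130)&(s>120)&(U>230)&(U<330)&(V>150)&(V<240);print(b.sum(),U[b].mean(),V[b].mean(),[ray(c,[U[b].mean(),V[b].mean()],z)[0].round(4) for z in (.122,.13)])
A=np.array([.579,.0868]);p=ray(c,[U[b].mean(),V[b].mean()],.126)[0]-A
print(np.hypot(*p),np.degrees(np.arctan2(p[1],p[0])))
E
```

```text
time_s: 14.37
eef_pos: [0.6911, 0.185, 0.2218]
ee_rot: [[-0.755, 0.656, 0.005], [0.656, 0.755, 0.001], [-0.003, 0.004, -1.0]]
force: [-0.6, -0.6, -0.1]
grip_width: 0.0004
time_s: 14.95
eef_pos: [0.7751, 0.2829, 0.215]
ee_rot: [[-0.755, 0.656, -0.003], [0.656, 0.755, -0.001], [0.001, -0.002, -1.0]]
force: [-0.4, -0.5, 0.7]
grip_width: 0.0006
r 0.2774 th 45.0 yang 49.0 z 0.21503179935087896 F [-0.4 -0.5  0.7] q [ 0.32  0.45  1.01 -0.    1.69 -2.11]
pegs [np.float64(-166.3), np.float64(-121.4), np.float64(-76.1), np.float64(-30.9), np.float64(14.2), np.float64(59.2)] blue -166.8 0.0696 arrow -166.7 0.1898 need(ccw+) 0.1
246 271.6544715447154 182.8739837398374 [array([0.5159, 0.0742]), array([0.5246, 0.0741])]
0.06010270372358063 -167.8124970492332
```

View pics/s12.png

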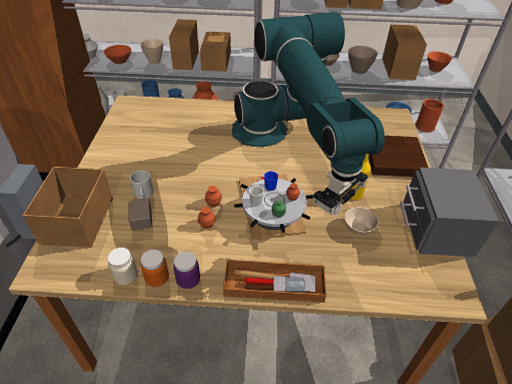

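View pics/t12.png

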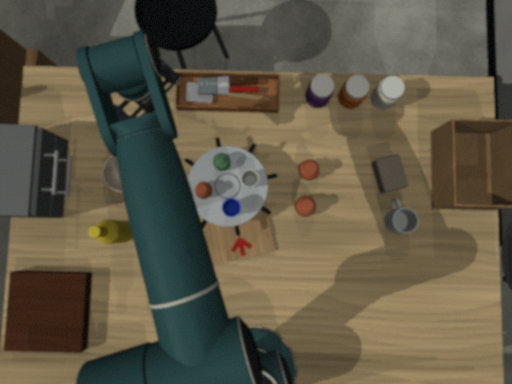

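The top view shows the blue cup at (232,207), directly in line with the arrow at (242,245). All four pots are upright, and the bottle, bowl, block and mug are in place. I'll let the arm settle and hand in.

```bash
python3 -m crank '[[[0,0,0],0],[[0,0,0],0],[[0,0,0],0]]'; python3 pos.py 13; python3 -c "
from bench import *
print(finish_job())"
```

```text
time_s: 15.3
eef_pos: [0.7752, 0.2825, 0.2179]
ee_rot: [[-0.754, 0.656, 0.001], [0.656, 0.754, 0.0], [-0.0, 0.0, -1.0]]
force: [-0.4, 0.4, -0.3]
grip_width: 0.0006
r 0.2771 th 44.9 yang 49.0 z 0.21791955140549818 F [-0.4  0.4 -0.3] q [ 0.32  0.45  1.   -0.    1.69 -2.11]
pegs [np.float64(-166.4), np.float64(-121.4), np.float64(-75.9), np.float64(-31.0), np.float64(14.2), np.float64(59.1)] blue -166.9 0.0696 arrow -166.8 0.1901 need(ccw+) 0.1
the job is handed in; nothing more can be done
None
```

The blue cup now stands at the front on the arrow's line. I turned the turntable about 180° counter-clockwise by pushing one peg with the closed fingertip in gentle arcs. Then I backed off, lifted clear and handed the job in at about 15 s of the 64 s allowed.

**Last checks**
- **Cup and arrow:** In the top camera the cup is at -166.9° and the arrow at -166.8°, so the sideways error is well under 1 mm plus calibration. The scene camera gave -167.8°, about 1 mm off the line.
- **Turntable:** The peg angles were unchanged (within about 0.2°) between the last two looks, so it is at rest.
- **Pots and other things:** All four pots look upright. The bottle, bowl, block and mug look unmoved, though I judged these by eye only.
- **Robot:** It touches nothing; the force reading is about 0.

**What disagreed**
- **Fingertip height:** The fingers really end about 26 mm above the reported TCP. My first push therefore passed over the peg without moving anything; I measured the offset and lowered the tool to fix it.
- **Cup's distance from the axis:** The top camera read 76 mm before and 70 mm after, and the scene camera read 60 mm. I put this down to viewing angle (parallax, and only one side of the cup visible) rather than sliding.

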